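# Turn the divider in the patient's record binder

### The arm

A 7-joint arm with a two-finger parallel gripper is mounted at the origin on the work surface. World frame = base frame: x ahead of the robot, y to its left, z up, the work surface at z = 0. Lengths are in m, angles in rad, forces in N, time in s.
With the tool pointing down it reaches from about 0.425 to 1.025 m from the base axis. Payload 9.4 kg.
Tool frame: the origin (TCP) lies midway between the tips of the shut fingers; the grasp point (between the pads) lies ctrl.grasp_offset behind it (ctrl.grasp_offset is the distance from the TCP to the grasp point, in m); z points along the fingers, y is the direction in which the jaws open and shut (so a half turn about z gives the same grasp; the last joint's range is limited). The gripper opens to 85 mm and grips with 20 to 120 N. Pads are 22 mm wide; open, the fingers measure 114 mm over their backs; the gripper's body (76 mm by 85 mm) begins 54 mm behind the grasp point. The pads swing forward as they close: fully open they stand 13 mm farther back than shut.
Start: joints at [1.07, 0.599, -0.003, 1.599, 0.002, 0.943, -0.08], TCP at [0.298, -0.661, 0.231] pointing down, gripper open.
Joint ranges: [-2.57, 2.57], [-0.35, 1.97], [-1.29, 1.29], [0.11, 2.56], [-1.05, 4.19], [0.11, 1.86], [-2.63, 2.63]. Speed limits (rad/s): [2.22, 2.22, 3.01, 3.01, 3.14, 3.14, 3.14].

### API

Orientations are given as a 3x3 rotation matrix whose columns are the frame's x, y, z axes.
In Python, from bench import ctrl gives the robot as it stands.
- The arm moves only by the tool drive_tool, never from a script. Its argument "steps" is a list that holds one entry, the list of rows, each a list of 6 numbers: the shift along the world's x, y, z in mm, then the turn, a rotation vector about the world's x, y, z in degrees. In form: [[[x, y, z, wx, wy, wz], ...]]. A call has 1 to 12 rows; each row is the pose to reach, as a shift and turn from the pose commanded when the call began; what a row does not reach only later rows make up. A row lasts 1/10 s, in which the tool goes at most 50 mm and 8.59 degrees, less where a joint would pass 70% of its speed; a pose out of reach is approached as far as the arm can. A call with a gripper value outside its range is refused whole. "gripper" is the finger opening in mm, from 0 to 85.4, set as the call begins (left out, the last holds). The fingers move at their own pace and stop on an object; "grip_force" is the grip in N (left out, the last holds). Time passes only in rows, so rows that repeat a pose let the fingers close. It gives the time, the measured TCP pose, the force and the opening at its end, in the units of the state.
- ctrl.read_state(): the state, without advancing time (a new reading comes with each control period).
- ctrl.camera(name): name is "side" or "top" or "wrist"; returns the picture (384x512x3 uint8, red, green, blue); there is no depth.
- ctrl.camera_info(name): a dict with "fx", "fy", "cx", "cy" (pixels), "D" ([k1, k2, p1, p2, k3] as OpenCV has them; the pictures are not rectified), "R" (3x3) and "t" (3): a world point X has camera coordinates R X + t. Camera axes: x right, y down, z forward; pixel columns grow to the right and rows downward; lengths in m; the calibration is good to about 2 mm. A picture is of the moment at which its call begins: read the wrist's pose just before it. camera_info takes no time and is no camera call; for the wrist camera it gives the pose at the moment of the call.
- ctrl.sign_off(): hands the job in, once; it reports no verdict.
The state is a dict: "t": time; "joint_positions": joint angles; "dq": joint speeds; "joint_torque": joint torques, N m; "position": TCP position; "orientation": TCP orientation; "contact_force": force on the tool from outside, world axes, zero at the start; "moment": the same for the moment, N m; "width": finger opening in m.
Only numpy, scipy, OpenCV 4.12 (cv2) and the standard library are available. Lean on these libraries where they do the work, as an engineer would, in place of code of your own. Each camera call takes 0.05 s, during which the arm holds its last target.

### The job

The stiff grey divider in the open record binder has been left standing part-way up. Turn it over the rings with a fingertip and lay it down gently until it lies flat on the left-hand pages, then leave it. Only push it: do not pinch or lift anything, and leave the binder and the other things on the desk where they are.

Things in the scene. Friction and masses are not known exactly. Their poses are not given: they have to be found in the camera images.
- binder: A5 two-ring binder lying open, loose, 0.95 kg; black covers 232 mm along the spine, 384 across, 3 thick. Origin: underside of the spine, mid-length. x along the spine (away from the robot at yaw 0), y across to the left-hand page, z up. A sheet stack each side, 6 to 154 mm from mid-spine, 210 long, tops 19.3 mm above the desk. Two steel rings, 35 mm wide, at x = +-40 mm, up to 39 mm high
- ring_axis (a point): Mid-spine point on the divider's turning axis, which runs along the binder's x axis through the ring centres, 21 mm above the desk
- left_page (a point): Middle of the top sheet of the left-hand stack, on which the divider must finally lie; 85 mm to the left (binder +y) of the spine's middle, 19.3 mm above the desk
- divider (a joint): Divider's angle about the ring axis: 0 flat on the right-hand pages (binder -y), 1.57 upright, 3.14 flat on the left-hand pages (stops at both ends). Starts at 0.4 to 1.2, free edge in the air on the right. It is stiff on its rings (0.1 N m, some 0.7 N at the free edge) and stays at whatever angle it is left, so it must be pushed all the way down
- divider_edge (a point): Middle of the divider's free edge, 160 mm from the turning axis. Divider: rigid grey plastic board, 75 g, 3 mm thick, 214 mm along the spine, from 10 to 160 mm off the axis; a 45 mm long tab centred 72 mm towards binder +x stands 13 mm beyond the edge. Only the right-hand sheets lie under it. Axes turn with the board: x along the spine, -y from axis to free edge; the binder's own at angle 0
- sanitiser: White pump bottle with a blue label band, 66 mm wide, 163 mm tall, standing beyond the binder's far end (its +x end), towards its left corner. Origin: centre of its underside
- stamp: Self-inking stamp, black with a red top, 58 x 36 mm and 71 mm tall, standing beyond the middle of the binder's far end. Origin: centre of its underside
- pen_cup: White cup with three pens, 80 mm wide, 144 mm tall with the pens, standing beyond the binder's far end, towards its right corner. Origin: centre of its underside

How it is judged:
On the way:
1. the divider has been pushed up and past upright (value of joint divider above 1.75 rad), for 0.1 s.
At the end, for the whole second after the job is handed in: The divider lies flat on the left-hand pages (within 3 degrees), at rest; the binder lies flat on the desk within 15 mm of where it was, and the bottle, stamp and cup stand within 25 mm of where they were (value of joint divider above 3.09 rad and distance of binder from where it was at the start of the episode below 0.015 m and height (world z) of binder below 0.006 m and angle between binder's own z axis and vertical below 0.03 rad and linear speed of binder below 0.01 m/s and distance of each of sanitiser, stamp, pen_cup from where it was at the start of the episode below 0.025 m); the robot touches nothing.
It fails at once if the binder is lifted or tipped (more than 8 mm off the desk or 4 degrees), or shoved or twisted so that its spine or left page moves more than 15 mm (height (world z) of binder above 0.008 m or angle between binder's own z axis and vertical above 0.07 rad or distance of any of binder, left_page from where it was at the start of the episode above 0.015 m).
It fails at once if the divider or binder is pressed hard (over 80 N) (contact force between the fingers and binder above 80 N).
It fails at once if the divider is taken between the fingers (the grasp point lies inside the board) (z of the grasp point in the frame of divider_edge between -0.005 and 0.005 m and y of the grasp point in the frame of divider_edge between 0.002 and 0.148 m and x of the grasp point in the frame of divider_edge between -0.105 and 0.105 m).
It fails at once if the divider is flung or slapped over (faster than 4 rad/s) (velocity of joint divider above 4 rad/s).
It fails at once if a bystander is moved, lifted or knocked over (distance of any of sanitiser, stamp, pen_cup from where it was at the start of the episode above 0.025 m or angle between any of sanitiser, stamp, pen_cup's own z axis and vertical above 0.3 rad).
It also fails if it takes over 35 s, if anything falls off the work surface, if the arm or the gripper's body presses on something with over 40 N, if the wrist force passes 120 N, or if a joint passes its speed limit or range.

## Working session

There is one attempt and no reset: what is moved stays moved. The work goes in short steps, Python scripts to look and compute and a tool call to move; the robot and the scene stay as the last step left them, time stands still between calls to the robot, and variables do not carry over. Pictures are saved under pics/ and viewed, and the job is handed in when it is done.

Besides the shell and the picture viewer there is one more tool, called after ">>>" as name([rows], argument=value, ...), one row to a line, values as JSON. drive_tool: Moves the arm, as the interface text tells. Its arguments: {"type":"object","properties":{"steps":{"type":"array"},"gripper":{"type":"number"},"grip_force":{"type":"number"}},"required":["steps"]}

```bash
mkdir -p pics; ls; python3 - <<'E'
from bench import ctrl
import cv2,numpy as np
np.set_printoptions(precision=4,suppress=True)
s=ctrl.read_state();print(s['t'],s['position'],s['orientation'],s['width'],ctrl.grasp_offset)
for n in ['top','side']:
    im=ctrl.camera(n);cv2.imwrite(f'pics/{n}0.png',im[:,:,::-1])
    print(n,ctrl.camera_info(n))
E
```

```text
pics
0.0 [ 0.2979 -0.6604  0.2304] [[ 0.9115  0.4113 -0.0008]
 [ 0.4113 -0.9115  0.0014]
 [-0.0001 -0.0016 -1.    ]] 0.0850546615215475 0.0187
top {'fx': 390.0455733769448, 'fy': 390.0455733769448, 'cx': 256.32860953260206, 'cy': 195.9737580182018, 'D': array([-0.0586,  0.    ,  0.    ,  0.    ,  0.    ]), 'R': array([[-0.0267, -0.9996, -0.006 ],
       [-0.9969,  0.0271, -0.0738],
       [ 0.074 ,  0.004 , -0.9973]]), 't': array([0.0572, 0.5797, 0.7492])}
side {'fx': 455.9685287377996, 'fy': 455.9685287377996, 'cx': 260.5814356859463, 'cy': 193.55371636843213, 'D': array([-0.1408,  0.    ,  0.    ,  0.    ,  0.    ]), 'R': array([[-0.7587, -0.6513,  0.0124],
       [-0.452 ,  0.5127, -0.73  ],
       [ 0.4691, -0.5594, -0.6834]]), 't': array([0.5006, 0.2944, 0.78  ])}
```

View pics/top0.png

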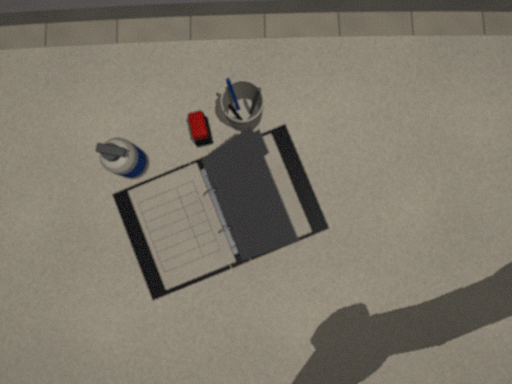

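View pics/side0.png

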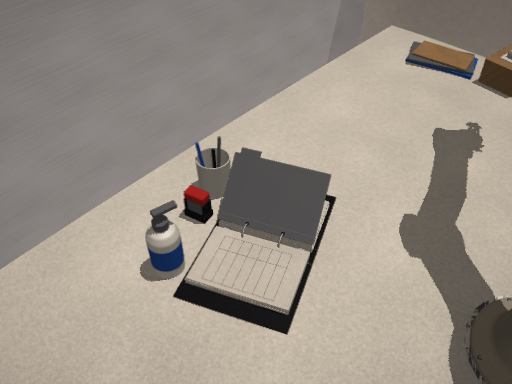

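```bash
python3 - <<'E'
import cv2
a=cv2.imread('pics/top0.png')[90:310,90:340];cv2.imwrite('pics/t0c.png',cv2.resize(a,None,fx=2.7,fy=2.7,interpolation=cv2.INTER_CUBIC)) if 0 else cv2.imwrite('pics/t0c.png',cv2.convertScaleAbs(cv2.resize(a,(625,550),interpolation=cv2.INTER_CUBIC),alpha=1.8))
a=cv2.imread('pics/side0.png')[130:330,130:350];cv2.imwrite('pics/s0c.png',cv2.convertScaleAbs(cv2.resize(a,(660,600),interpolation=cv2.INTER_CUBIC),alpha=1.8))
E
```

```text
(no output)
```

View pics/t0c.png

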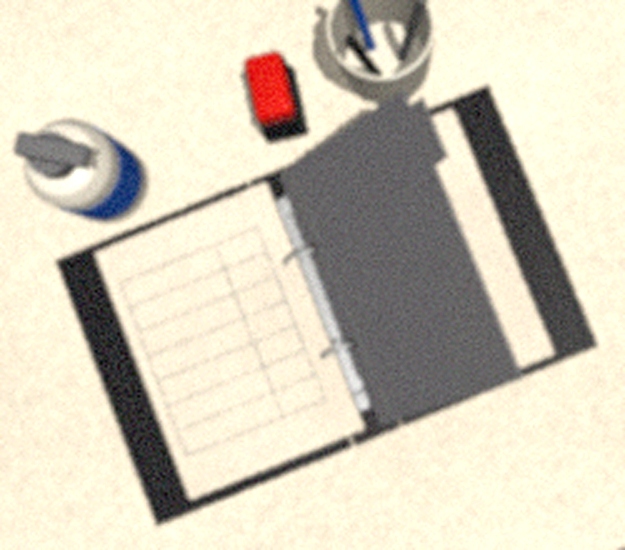

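View pics/s0c.png

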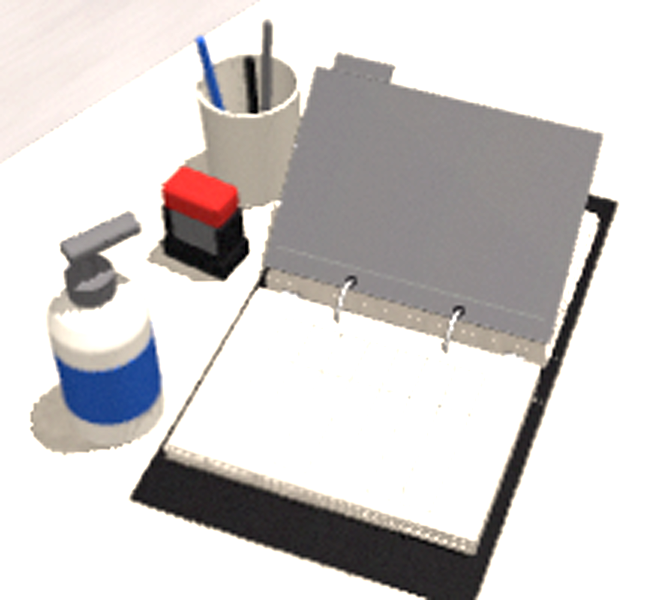

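```bash
cat > h.py <<'E'
from bench import ctrl
import cv2,numpy as np
from scipy.optimize import least_squares
np.set_printoptions(precision=4,suppress=True)
I={n:ctrl.camera_info(n) for n in('top','side')}
def proj(n,X):
    i=I[n];K=np.array([[i['fx'],0,i['cx']],[0,i['fy'],i['cy']],[0,0,1]])
    return cv2.projectPoints(np.array(X,float).reshape(-1,3),cv2.Rodrigues(np.array(i['R']))[0],np.array(i['t']),K,np.array(i['D']))[0][:,0]
def B(p,P):
    c,s=np.cos(p[2]),np.sin(p[2]);P=np.atleast_2d(np.array(P,float))
    return np.c_[p[0]+c*P[:,0]-s*P[:,1],p[1]+s*P[:,0]+c*P[:,1],P[:,2]]
def D(p,a,x,r,off=0): # binder coords on the board
    return B(p,[[x,-r*np.cos(a)+off*np.sin(a),.021+r*np.sin(a)+off*np.cos(a)]])[0]
E
python3 - <<'E'
from h import *
ct=[(.116,.192,.003),(.116,-.192,.003),(-.116,-.192,.003),(-.116,.192,.003)]
top=[(113.2,194),(285.2,125.2),(328.4,228.4),(153.2,299.2)]
sd=[(174.7,295.7),(335.7,197.7)]
dt=[((-.107,.160),(297.6,238.4)),((.0495,.173),(268,152.8)),((.0945,.173),(259.2,130))]
ds=[((-.107,.160),(330.3,174.3)),((.107,.160),(235.3,153.3)),((.0495,.173),(261.3,151.7)),((.0945,.173),(242.3,148))]
def res(p,parts=False):
    r=[proj('top',B(p,ct))-top, proj('side',B(p,[ct[0]]))-sd[:1],proj('side',B(p,[ct[2]]))-sd[1:]]
    r+=[proj('top',D(p,p[3],*k))-v for k,v in dt]+[proj('side',D(p,p[3],*k))-v for k,v in ds]
    r=np.vstack(r); return r if parts else r.ravel()
f=least_squares(res,[.62,.05,.3,.8],loss='soft_l1');print(f.x,np.degrees(f.x[2:]));print(res(f.x,True))
np.save('p.npy',f.x)
p=f.x
print('edge',D(p,p[3],0,.16),'edge near',D(p,p[3],-.107,.16))
print('axis',B(p,[[0,0,.021]]),'x',np.cos(p[2]),np.sin(p[2]))
E
```

```text
[0.5535 0.1178 0.3607 0.7622] [20.6685 43.6722]
[[-1.9756  0.1198]
 [-0.3631 -1.5177]
 [ 0.5461  0.1106]
 [-1.2637  1.7276]
 [-2.6687  0.1071]
 [ 0.2588 -0.899 ]
 [ 1.2617  3.1022]
 [ 0.7919  0.3489]
 [-0.5102 -1.1113]
 [ 0.8402  0.1094]
 [-0.2357 -1.7494]
 [ 0.1667 -0.1214]
 [-0.3514 -0.9607]]
edge [0.5944 0.0095 0.1315] edge near [ 0.4943 -0.0282  0.1315]
axis [[0.5535 0.1178 0.021 ]] x 0.9356383996189481 0.35296003337275106
```

>>> drive_tool([
  [[10, 18, 0, 0, 0, 0], [29, 53, 0, 0, 0, -1], [48, 88, 0, 0, 0, -2], [68, 123, 0, 0, 0, -3], [87, 158, 0, 0, 0, -3.6], [106, 193, 0, 0, 0, -3.6], [126, 228, 0, 0, 0, -3.6], [145, 263, 0, 0, 0, -3.6], [164, 298, 0, 0, 0, -3.6], [184, 333, 0, 0, 0, -3.6], [203, 368, -10, 0, 0, -3.6], [222, 403, -30, 0, 0, -3.6]],
], gripper=0)

```text
t: 1.3
position: [0.5214, -0.2568, 0.2021]
orientation: [[0.936, 0.353, 0.002], [0.353, -0.936, -0.001], [0.002, 0.002, -1.0]]
contact_force: [0.6, -0.8, -1.0]
width: 0.0
```

>>> drive_tool([
  [[18, 33, -10, 0, 0, 0], [36, 65, -28, 0, 0, 0], [54, 98, -46, 0, 0, 0], [72, 130, -64, 0, 0, 0], [88, 160, -82, 0, 0, 0], [98, 178, -94, 0, 0, 0], [104, 188, -100, 0, 0, 0], [104, 188, -100, 0, 0, 0]],
])

```text
t: 2.1
position: [0.6243, -0.0683, 0.1003]
orientation: [[0.935, 0.355, -0.001], [0.355, -0.935, 0.0], [-0.001, -0.001, -1.0]]
contact_force: [0.0, -0.4, -0.3]
width: 0.0002
```

```bash
python3 - <<'E'
from h import *
p=np.load('p.npy');s=ctrl.read_state();print(s['t'],s['position'],s['contact_force'])
d=np.array(s['position'][:2])-p[:2];c,sn=np.cos(p[2]),np.sin(p[2]);print('binder xy',c*d[0]+sn*d[1],-sn*d[0]+c*d[1])
a=ctrl.camera('side')[60:340,100:400];cv2.imwrite('pics/s1.png',cv2.convertScaleAbs(cv2.resize(a,(640,597)),alpha=1.6)[:,:,::-1])
E
```

```text
2.1 [ 0.6243 -0.0683  0.1003] [ 0.0252 -0.3593 -0.3385]
binder xy 0.0004747045448886128 -0.19908638873460618
```

View pics/s1.png

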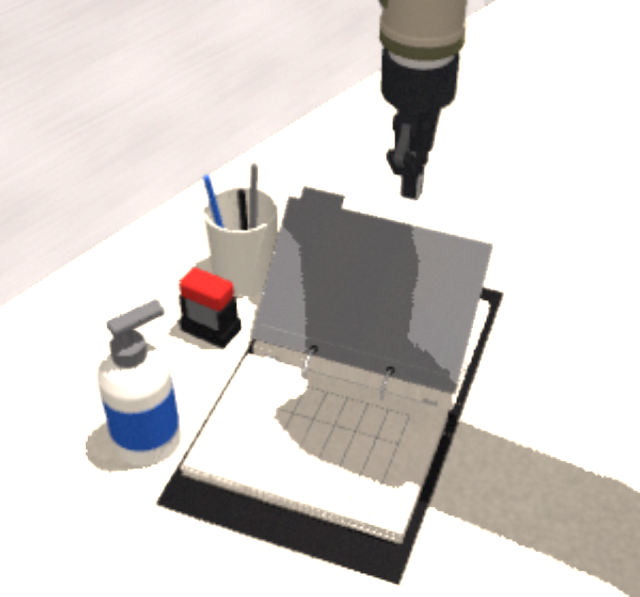

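```bash
cat >> h.py <<'E'
def tcp(p,a,w=.013,r=.13,x=0.):
    if a<np.pi/2: y=-.16*np.cos(a)-w-.0015*np.sin(a); z=.021+.16*np.sin(a)-.03
    else:
        y=-r*np.cos(a)-.0015*np.sin(a)-w; z=.021+r*np.sin(a)-.0015*np.cos(a)
    return B(p,[[x,y,z]])[0]
E
python3 - <<'E'
from h import *
p=np.load('p.npy');c=np.array([.624,-.069,.100])
for a in np.r_[np.arange(.76,3.14,.08),3.1416]: print(round(a,2),np.round((tcp(p,a)-c)*1000).astype(int))
E
```

```text
0.76 [-25  65   1]
0.84 [-28  74  10]
0.92 [-31  83  18]
1.0 [-35  93  26]
1.08 [-39 103  32]
1.16 [-43 114  38]
1.24 [-47 125  42]
1.32 [-51 136  46]
1.4 [-56 148  49]
1.48 [-60 160  50]
1.56 [-65 172  51]
1.64 [-69 182  51]
1.72 [-72 191  50]
1.8 [-76 201  48]
1.88 [-79 210  45]
1.96 [-83 219  42]
2.04 [-86 228  38]
2.12 [-89 237  33]
2.2 [-92 245  27]
2.28 [-95 253  21]
2.36 [-98 260  14]
2.44 [-101  267    6]
2.52 [-103  273   -2]
2.6 [-105  278  -11]
2.68 [-107  283  -20]
2.76 [-108  287  -29]
2.84 [-110  290  -39]
2.92 [-111  293  -49]
3.0 [-111  295  -59]
3.08 [-112  296  -70]
3.14 [-112  296  -78]
```

>>> drive_tool([
  [[-8, 20, 0, 0, 0, 0], [-16, 40, 0, 0, 0, 0], [-22, 57, 0, 0, 0, 0], [-25, 65, 1, 0, 0, 0], [-28, 74, 10, 0, 0, 0], [-31, 83, 18, 0, 0, 0], [-35, 93, 26, 0, 0, 0], [-39, 103, 32, 0, 0, 0], [-43, 114, 38, 0, 0, 0], [-43, 114, 38, 0, 0, 0]],
])

```text
t: 3.15
position: [0.5809, 0.0465, 0.1403]
orientation: [[0.935, 0.356, 0.001], [0.356, -0.935, 0.001], [0.001, -0.001, -1.0]]
contact_force: [-0.3, 0.1, -1.2]
width: 0.0
```

```bash
python3 - <<'E'
from h import *
s=ctrl.read_state();print(s['t'],s['position'],s['contact_force'])
a=ctrl.camera('side')[60:340,100:400];cv2.imwrite('pics/s2.png',cv2.convertScaleAbs(cv2.resize(a,(640,597)),alpha=1.6)[:,:,::-1])
E
```

```text
3.15 [0.5809 0.0465 0.1403] [-0.3304  0.1416 -1.16  ]
```

View pics/s2.png

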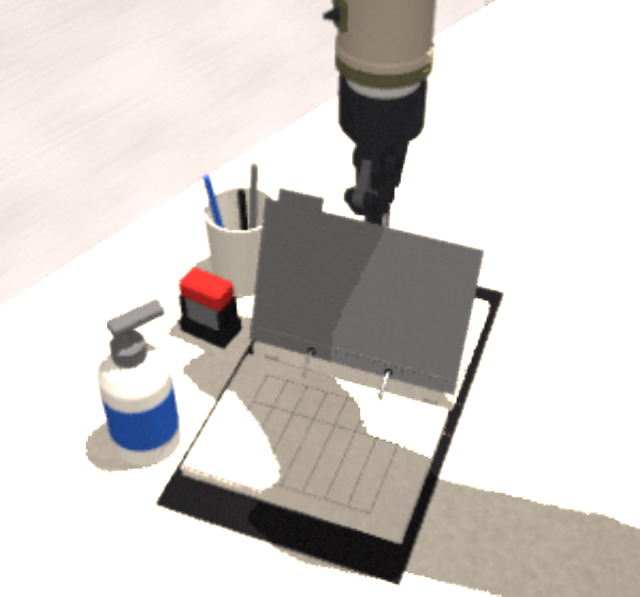

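```bash
python3 - <<'E'
from h import *
p=np.load('p.npy')
for a in np.arange(.76,1.4,.08): print(round(a,2),(proj('side',[D(p,a,-.107,.16),D(p,a,.107,.16),D(p,a,.0495,.173)])-[100,60])*2.133)
E
```

```text
0.76 [[493.0498 244.0825]
 [288.1901 195.3391]
 [344.4946 195.4047]]
0.84 [[491.908  242.864 ]
 [284.5012 193.5759]
 [341.2224 193.4639]]
0.92 [[490.473  242.6671]
 [280.476  192.7698]
 [337.5897 192.5697]]
1.0 [[488.7423 243.5355]
 [276.1288 192.9632]
 [333.6057 192.7728]]
1.08 [[486.7157 245.5072]
 [271.4776 194.1934]
 [329.2832 194.119 ]]
1.16 [[484.3953 248.6137]
 [266.5446 196.4919]
 [324.6396 196.6476]]
1.24 [[481.786  252.878 ]
 [261.3564 199.8823]
 [319.6967 200.3898]]
1.32 [[478.8963 258.3135]
 [255.9441 204.3795]
 [314.4813 205.3673]]
```

>>> drive_tool([
  [[-4, 11, 4, 0, 0, 0], [-8, 22, 8, 0, 0, 0], [-13, 34, 11, 0, 0, 0], [-17, 46, 12, 0, 0, 0], [-22, 58, 13, 0, 0, 0], [-26, 68, 13, 0, 0, 0], [-29, 77, 12, 0, 0, 0], [-33, 87, 10, 0, 0, 0], [-36, 96, 7, 0, 0, 0], [-40, 105, 4, 0, 0, 0], [-40, 105, 4, 0, 0, 0]],
])

```text
t: 4.3
position: [0.5402, 0.1507, 0.1426]
orientation: [[0.935, 0.355, -0.001], [0.355, -0.935, 0.0], [-0.001, -0.001, -1.0]]
contact_force: [0.1, -0.3, -0.9]
width: 0.0
```

```bash
python3 - <<'E'
from h import *
s=ctrl.read_state();print(s['t'],s['position'],s['contact_force'])
a=ctrl.camera('side')[60:340,100:400];cv2.imwrite('pics/s3.png',cv2.convertScaleAbs(cv2.resize(a,(640,597)),alpha=1.6)[:,:,::-1])
p=np.load('p.npy')
for a in np.arange(1.64,2.2,.08): print(round(a,2),(proj('side',[D(p,a,-.107,.16),D(p,a,.107,.16),D(p,a,.0495,.173)])-[100,60])*2.133)
E
```

```text
4.3 [0.5402 0.1507 0.1426] [ 0.0765 -0.2921 -0.8746]
1.64 [[464.8235 291.6024]
 [232.8391 233.3473]
 [291.6122 237.6178]]
1.72 [[460.7848 302.6433]
 [226.9327 243.1982]
 [285.6176 248.6302]]
1.8 [[456.5955 314.648 ]
 [221.0805 253.9878]
 [279.6182 260.7083]]
1.88 [[452.2912 327.5252]
 [215.34   265.6373]
 [273.6735 273.7627]]
1.96 [[447.9109 341.1674]
 [209.7699 278.0531]
 [267.845  287.6863]]
2.04 [[443.4965 355.4517]
 [204.4286 291.1278]
 [262.1955 302.3547]]
2.12 [[439.0919 370.2422]
 [199.3732 304.7417]
 [256.7872 317.6283]]
2.2 [[434.7422 385.3919]
 [194.6581 318.7646]
 [251.6802 333.3545]]
```

View pics/s3.png

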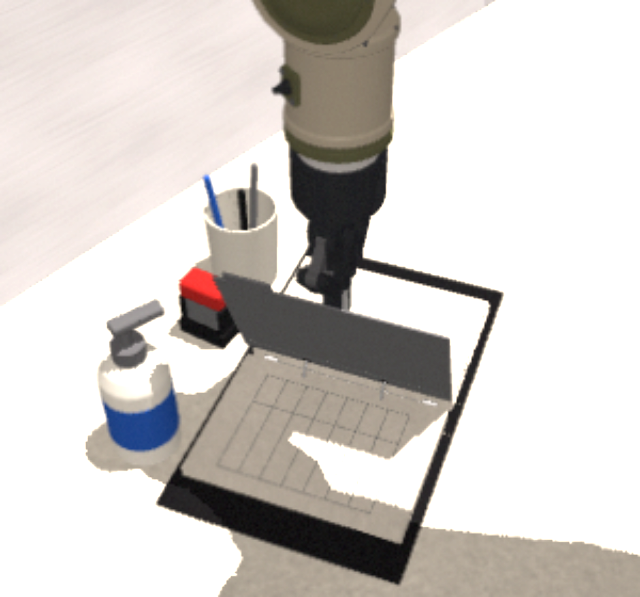

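>>> drive_tool([
  [[-3, 9, -4, 0, 0, 0], [-6, 18, -9, 0, 0, 0], [-9, 26, -15, 0, 0, 0], [-12, 34, -21, 0, 0, 0], [-15, 41, -28, 0, 0, 0], [-18, 48, -36, 0, 0, 0], [-20, 54, -44, 0, 0, 0], [-22, 59, -53, 0, 0, 0], [-24, 64, -62, 0, 0, 0], [-25, 68, -71, 0, 0, 0], [-25, 68, -71, 0, 0, 0]],
])

```text
t: 5.45
position: [0.5153, 0.2175, 0.0709]
orientation: [[0.935, 0.354, -0.002], [0.354, -0.935, -0.001], [-0.002, -0.0, -1.0]]
contact_force: [-0.3, 0.4, -0.5]
width: 0.0
```

```bash
python3 - <<'E'
from h import *
s=ctrl.read_state();print(s['t'],s['position'],s['contact_force'])
a=ctrl.camera('side')[60:340,100:400];cv2.imwrite('pics/s4.png',cv2.convertScaleAbs(cv2.resize(a,(640,597)),alpha=1.6)[:,:,::-1])
p=np.load('p.npy')
for a in np.arange(2.6,3.15,.08): print(round(a,2),(proj('side',[D(p,a,-.107,.16),D(p,a,.107,.16),D(p,a,.0495,.173)])-[100,60])*2.133)
E
```

```text
5.45 [0.5153 0.2175 0.0709] [-0.3421  0.3957 -0.4982]
2.6 [[415.3632 461.0166]
 [177.7616 390.0569]
 [232.4682 412.9588]]
2.68 [[412.2386 475.028 ]
 [175.9424 403.553 ]
 [230.1593 427.9088]]
2.76 [[409.4392 488.3383]
 [174.6829 416.4847]
 [228.4142 442.1773]]
2.84 [[406.9874 500.8301]
 [173.9846 428.7379]
 [227.2386 455.6353]]
2.92 [[404.8998 512.402 ]
 [173.8415 440.2114]
 [226.6298 468.1705]]
3.0 [[403.188  522.9693]
 [174.2408 450.8178]
 [226.578  479.6881]]
3.08 [[401.8577 532.4644]
 [175.1637 460.4847]
 [227.0664 490.1115]]
```

View pics/s4.png

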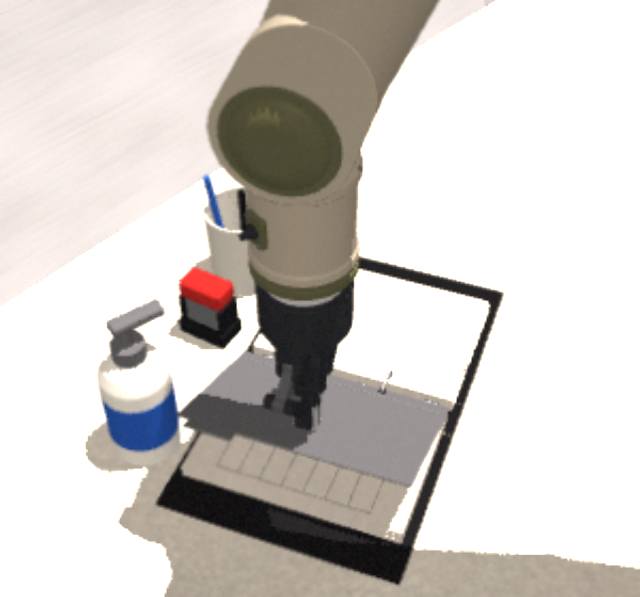

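>>> drive_tool([
  [[-2, 3, -10, 0, 0, 0], [-3, 6, -20, 0, 0, 0], [-3, 8, -30, 0, 0, 0], [-3, 9, -38, 0, 0, 0], [-4, 9, -44, 0, 0, 0], [-4, 9, -48, 0, 0, 0], [-4, 9, -50, 0, 0, 0], [-4, 9, -51, 0, 0, 0], [-4, 9, -51, 0, 0, 0]],
])

```text
t: 6.4
position: [0.5119, 0.226, 0.0224]
orientation: [[0.936, 0.353, -0.0], [0.353, -0.936, 0.0], [0.0, -0.0, -1.0]]
contact_force: [-3.0, -1.5, 13.9]
width: 0.0001
```

>>> drive_tool([
  [[0, 0, -1, 0, 0, 0], [0, 0, -2, 0, 0, 0], [0, 0, -2, 0, 0, 0], [0, 0, -2, 0, 0, 0]],
])

```text
t: 6.8
position: [0.512, 0.226, 0.022]
orientation: [[0.936, 0.353, 0.001], [0.353, -0.936, 0.001], [0.001, -0.0, -1.0]]
contact_force: [-7.5, -2.7, 35.0]
width: 0.0002
```

>>> drive_tool([
  [[0, 0, 2, 0, 0, 0], [0, 0, 10, 0, 0, 0], [0, 0, 30, 0, 0, 0], [0, 0, 60, 0, 0, 0], [0, -20, 95, 0, 0, 0], [5, -50, 130, 0, 0, 0], [10, -90, 165, 0, 0, 0], [15, -130, 190, 0, 0, 0], [20, -170, 200, 0, 0, 0], [20, -210, 200, 0, 0, 0], [20, -250, 200, 0, 0, 0], [20, -290, 200, 0, 0, 0]],
])

```text
t: 8.0
position: [0.5319, -0.0656, 0.2199]
orientation: [[0.936, 0.353, 0.001], [0.353, -0.936, -0.0], [0.001, 0.0, -1.0]]
contact_force: [0.3, 0.1, -0.2]
width: 0.0002
```

>>> drive_tool([
  [[0, -40, 0, 0, 0, 0], [0, -80, 0, 0, 0, 0], [0, -120, 0, 0, 0, 0], [0, -150, 0, 0, 0, 0], [0, -160, 0, 0, 0, 0], [0, -160, 0, 0, 0, 0]],
])

```text
t: 8.6
position: [0.5317, -0.2254, 0.2194]
orientation: [[0.937, 0.351, -0.0], [0.351, -0.937, -0.0], [-0.0, 0.0, -1.0]]
contact_force: [-0.3, 1.0, 0.2]
width: 0.0006
```

```bash
python3 - <<'E'
from h import *
s=ctrl.read_state();print(s['t'],s['position'],s['contact_force'])
a=ctrl.camera('side')[130:330,130:350];cv2.imwrite('pics/s5.png',cv2.convertScaleAbs(cv2.resize(a,(660,600),interpolation=cv2.INTER_CUBIC),alpha=1.6)[:,:,::-1])
a=ctrl.camera('top')[90:310,90:340];cv2.imwrite('pics/t5.png',cv2.convertScaleAbs(cv2.resize(a,(625,550),interpolation=cv2.INTER_CUBIC),alpha=1.8)[:,:,::-1])
p=np.load('p.npy')
for a in [2.92,3,3.06,3.1,3.1416]: print(round(a,2),(proj('side',[D(p,a,-.107,.16),D(p,a,.107,.16),D(p,a,.0495,.173)])-[130,130])*3)
E
```

```text
8.6 [ 0.5317 -0.2254  0.2194] [-0.2948  0.9975  0.2283]
2.92 [[479.4794 510.6779]
 [154.5027 409.144 ]
 [228.748  448.4677]]
3 [[477.0717 525.5405]
 [155.0644 424.0616]
 [228.6751 464.6669]]
3.06 [[475.618  535.7021]
 [155.9706 434.3874]
 [229.1207 475.8112]]
3.1 [[474.8172 541.9892]
 [156.7982 440.8404]
 [229.6489 482.7413]]
3.14 [[474.1271 548.1047]
 [157.8427 447.1746]
 [230.389  489.5138]]
```

View pics/s5.png

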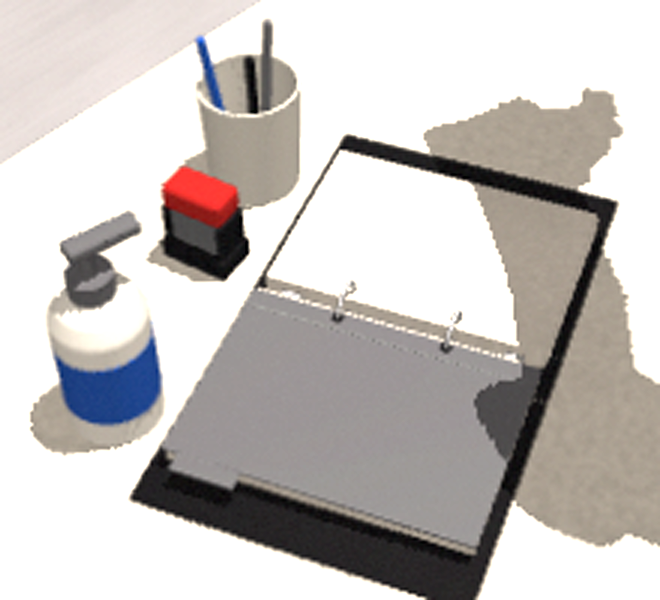

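View pics/t5.png

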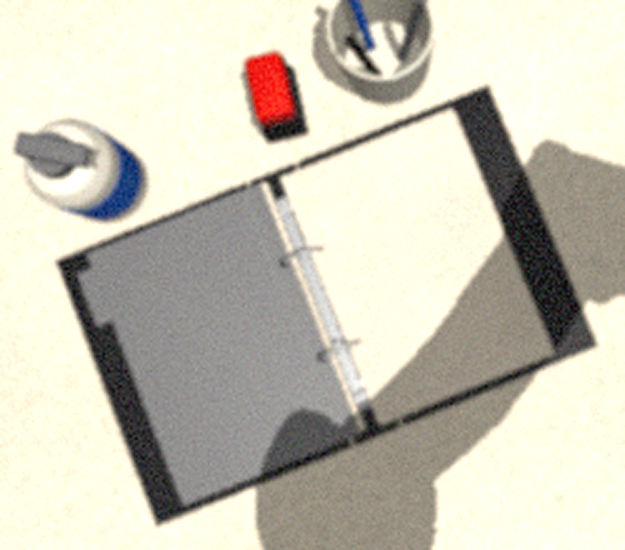

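The side view puts the board's near corner at about (477,549) and the tab's near corner at about (236,490). The predictions for flat are (474,548) and (230,490). In the top view, the cover corners and all three bystanders are where they were at the start.

```bash
python3 -c "
from bench import ctrl
print(ctrl.sign_off())"
```

```text
the job is handed in; nothing more can be done
None
```

I turned the divider over the rings with the shut fingers, pushing at mid-length between the rings. I then pressed it flat on the left-hand pages, backed the arm away, and handed the job in at about 8.7 s.

- **Divider:** it started at about 0.76 rad and passed upright; a picture on the way showed about 1.93 rad. At the end it reads about 3.14 rad, with its corners within about 6 pixels in the 3x enlarged view (about 2 camera pixels) of where flat predicts.
- **Pressing:** the tip stopped against a hard stop at about 22 mm, which is the expected height of a flat board. The highest force shown after any move was 35 N, at the final press (limit 80 N).
- **Surroundings:** the binder, bottle, stamp and cup show no visible movement in the top and side views. The arm is well clear, with a force reading of about 1 N or less.
- **Uncertainty:** the binder pose fit was off by up to about 3 pixels. So the final angle rests on the pictures together with the hard stop, not on a direct reading. None of the checks disagreed.

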